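# Tune the blue filter's trimmer

## Robot

A 6-joint arm with a two-finger parallel gripper is mounted at the origin on the work surface. World frame = base frame: x ahead of the robot, y to its left, z up, the work surface at z = 0. Lengths are in mm, angles in rad, forces in N, time in s.
With the tool pointing down it reaches from about 300 to 775 mm from the base axis. Payload 14.6 kg.
Tool frame: the origin (TCP) lies at the very end of the fingers, on their centre line; the grasp point (between the pads) lies 19 mm behind it; z points along the fingers, y is the line along which they close (so a half turn about z gives the same grasp; the last joint's range is limited). The gripper opens to 94 mm and grips with 3 to 60 N. Pads are 16 mm wide; open, the fingers measure 119 mm over their backs; the gripper's body (75 mm by 177 mm) begins 78 mm behind the grasp point.
Start: joints at [1.103, 0.3, 1.521, -0, 1.321, -0.067], TCP at [214.582, 506.403, 176.246] pointing down, gripper open.
Joint ranges: [-3.03, 3.03], [-0.79, 2.21], [0.23, 2.52], [-1.04, 4.18], [0, 3.07], [-2.55, 2.55]. Speed limits (rad/s): [2.22, 2.22, 2.57, 3.14, 3.14, 3.14].

## Interface

Orientations are given as [roll, pitch, yaw] about the fixed x, y, z axes, in that order (R = Rz(yaw) Ry(pitch) Rx(roll)).
In Python, from cell import manip gives the robot as it stands. The module is installed in compiled form; this text tells all that it offers.
- The arm moves only by the shell command python3 -m inch 'ROWS' [FORCE]. ROWS is JSON, a list of rows, each an object of numbers: "gripper": the opening, from 0 (shut) to 1 (fully open); "dx", "dy", "dz": the shift along the world's x, y, z in m; "wx", "wy", "wz": the turn, a rotation vector about the world's x, y, z in degrees. A call has exactly 5 rows; each row is the pose to reach, as a shift and turn from the pose commanded when the call began; what a row does not reach only later rows make up. A row lasts 1/12 s, in which the tool goes at most 41.7 mm and 7.16 degrees, less where a joint would pass 70% of its speed; a pose out of reach is approached as far as the arm can. A call with a gripper value outside its range is refused whole. The fingers move at their own pace and stop on an object; FORCE is the grip in N (left out, the last holds). Time passes only in rows, so rows that repeat a pose let the fingers close, or fill a call up. It gives the time, the measured TCP pose, the force, the opening and the grip force at its end, in the units of the state.
- manip.read_state(): the state, without advancing time (a new reading comes with each control period).
- manip.camera(name): name is "scene" or "side" or "wrist"; returns the picture (400x640x3 uint8, blue, green, red); there is no depth.
- manip.camera_info(name): a dict with "camera_matrix" (3x3 intrinsics, pixels), "R" (3x3) and "t" (3): a world point X has camera coordinates R X + t; the wrist camera has in their place "tool_from_camera" (4x4, takes a point from camera to tool coordinates, whose origin is the TCP and whose axes are the flange's). Camera axes: x right, y down, z forward; pixel columns grow to the right and rows downward; lengths in mm; the calibration is good to about 2 mm. The wrist camera is an equidistant fisheye: a pixel r from the principal point sees the ray r / f radians off the axis. A picture is of the moment at which its call begins: read the wrist's pose just before it. camera_info takes no time and is no camera call.
- manip.sign_off(): hands the job in; it is judged then, once.
The state is a dict: "clock": time; "joints": joint angles; "qd": joint speeds; "effort": joint torques, N m; "eef_pos": TCP position; "eef_rot": TCP orientation; "wrist_force": force on the tool from outside, world axes, zero at the start; "moment": the same for the moment, N m; "finger_gap": finger opening in mm; "finger_force": force on a finger pad.
Only numpy, scipy, OpenCV 4.12 (cv2) and the standard library are available. Lean on these libraries where they do the work, as an engineer would, in place of code of your own. Each camera call takes 0.05 s, during which the arm holds its last target. There are 200 camera calls.

## Task

Take the orange plastic tuning tool out of its black stand, put its blade in the slot of the brass trimmer screw on the blue filter box, and turn the screw until its red pointer lies in the green sector. Then put the tool back in its stand, standing upright, and let go of it.

Things in the scene. Friction and masses are not known exactly. Their poses are not given: they have to be found in the camera images.
- tuner: Tuning tool upright in the stand, 110 mm, 60 g. Origin: blade tip (lowest point), z up the tool. White blade 18 wide (x), 3 thick (y), 15 high; white shank dia 14 up to z 45; orange collar dia 54, z 45-50; orange handle z 50-110, 26 (x) by 18 (y). Pinch the handle across its 18 mm (y). The blade fits the slot either way round.
- filter: Blue box 100x100x36 mm, fixed. Origin: centre of underside, on the screw's axis, z up. White dial (top z 40) with green sector 0.3 rad either side of +x. At its centre the brass screw, 33 mm across, top z 58; slot right across it, open-ended, black floor z 46, 7 mm wide, flared to 16 at the top. The grey look-alike nearby is not the one.
- trimmer (a joint): Blue box's screw: angle (rad) of its red pointer (tab at one end of the slot, in line with it, reaching 28 mm out) from the box's +x, counter-clockwise from above positive. 0 = middle of green; starts 0.85-1.35, so turn clockwise. Stops -0.8, 1.8. Friction 0.04 N m, stays where left. Blade play in the slot is 0.2 rad either way: the screw lags the tool.
- stand: Black round tool stand, fixed: upright cup 60 mm high, 52 outer and 36 inner diameter at the rim, inner floor 6 mm above the bench. Origin: centre of underside, z up. The tool hangs by its collar, which lies on the rim, so the blade tip is 15 mm above the bench and clear of the floor; any yaw will do.
Not all that is in view belongs to the job. There is more than one size of the stand; the job needs the largest. Of the things shaped like the tuner, the orange one is meant.

How it is judged (in metres and radians):
On the way, in this order (a step that is already met when the one before it is completed fails the run):
1. the tool's blade is in the slot of the blue filter's trimmer, before that is turned (z of tuner in the frame of filter below 0.054 m and horizontal distance between tuner and filter below 0.012 m and value of joint trimmer above 0.5 rad), for 0.1 s.
2. with the blade still in the slot, the trimmer's red pointer is in the green sector (z of tuner in the frame of filter below 0.057 m and horizontal distance between tuner and filter below 0.015 m and value of joint trimmer between -0.33 and 0.33 rad), for 0.1 s.
At the end, for the whole second after the job is handed in: The blue filter's red pointer is in the green sector (trimmer within 0.33 rad of 0), and the tool is back in its stand at rest: collar on the rim (tip 10 to 20 mm above the stand's underside), within 14 mm of the stand's axis and within 0.17 rad of upright (value of joint trimmer between -0.33 and 0.33 rad and horizontal distance between tuner and stand below 0.014 m and z of tuner in the frame of stand between 0.01 and 0.02 m and angle between tuner's own z axis and vertical below 0.17 rad and linear speed of tuner below 0.02 m/s); the robot touches nothing.
It also fails if it takes over 51 s, if anything falls off the work surface, if the arm or the gripper's body presses on something with over 40 N, if the wrist force passes 120 N, or if a joint passes its speed limit or range.

## Working session

There is one attempt and no reset: what is moved stays moved. The work goes in short steps, Python scripts to look and compute and a shell command to move; the robot and the scene stay as the last step left them, time stands still between calls to the robot, and variables do not carry over. Pictures are saved under pics/ and viewed, at most 10 in all, crops included, and the job is handed in when it is done.

```bash
mkdir -p pics; python3 - <<'E'
from cell import manip
import cv2,numpy as np
s=manip.read_state();print(s)
a=manip.camera("scene");b=manip.camera("side");c=manip.camera("wrist")
for n,i in zip(("scene","side","wrist"),(a,b,c)):
    cv2.imwrite(f"pics/{n}0.png",i); print(n,manip.camera_info(n))
E
```

```text
{'clock': 0.0, 'joints': array([ 1.10341095e+00,  3.00500471e-01,  1.52159055e+00,  3.54134332e-05,
        1.32067970e+00, -6.65825327e-02]), 'qd': array([ 7.67074651e-05,  3.29460319e-04, -1.37560656e-04,  6.55992281e-04,
        1.18408181e-03, -1.61034737e-04]), 'effort': array([ 1.18653523e-03, -5.31797898e+01, -3.52743816e+01,  7.08540785e-02,
        2.43704132e-02, -1.60644604e-04]), 'eef_pos': array([214.43752231, 506.15340152, 175.66622871]), 'eef_rot': array([-3.14041947e+00, -1.12606137e-04,  2.74078096e+00]), 'wrist_force': array([-0.15983568, -0.78909752, -0.73710004]), 'moment': array([-0.02020484,  0.05257047, -0.0143522 ]), 'finger_force': 0.0, 'finger_gap': 93.8298416932765}
scene {'camera_matrix': array([[514.09450803,   0.        , 327.75673371],
       [  0.        , 514.09450803, 201.33786742],
       [  0.        ,   0.        ,   1.        ]]), 'R': array([[-0.34631373,  0.9380304 ,  0.01287489],
       [ 0.80736183,  0.30500478, -0.50511281],
       [-0.47773808, -0.1645328 , -0.86295729]]), 't': array([ 236.50988412, -394.13463881, 1235.73441122])}
side {'ca
[... 219 characters left out ...]
],
       [-0.25052872, -0.59017056, -0.7674204 ],
       [ 0.30186606,  0.70555856, -0.64114273]]), 't': array([-494.44666877,  125.22017002,  694.14237513])}
wrist {'camera_matrix': array([[309.70691629,   0.        , 315.62109568],
       [  0.        , 309.70691629, 197.08181293],
       [  0.        ,   0.        ,   1.        ]]), 'tool_from_camera': array([[ 6.22324204e-04, -9.73023815e-01, -2.30703856e-01,
         6.66801898e+01],
       [ 9.99999683e-01,  4.91127699e-04,  6.26105966e-04,
         9.45143717e-01],
       [-4.95910961e-04, -2.30704172e-01,  9.73023812e-01,
        -2.08188266e+02],
       [ 0.00000000e+00,  0.00000000e+00,  0.00000000e+00,
         1.00000000e+00]])}
```

View pics/scene0.png

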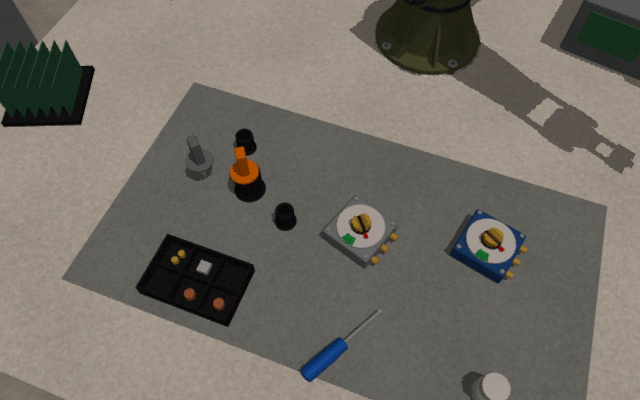

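View pics/side0.png

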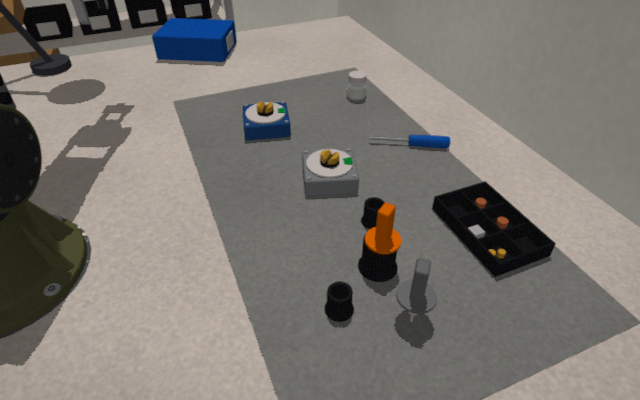

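View pics/wrist0.png

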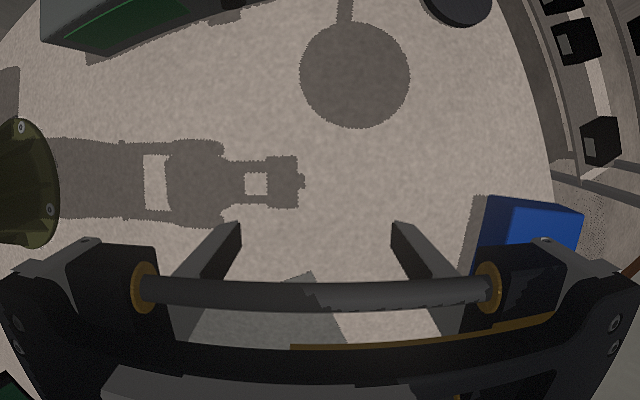

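The scene view shows the orange tool at about (243,168) in its stand (249,187), and the blue filter's dial at (491,240), with red at (501,248) and green at (482,255). In the side view the tool is at (383,235) and the blue dial at (266,113). The wrist view shows only bench. I'll measure by masks next.

```bash
cat > h.py <<'E'
import cv2,numpy as np
from cell import manip
from scipy.spatial.transform import Rotation as Ro
def ray(n,p,st=None):
    I=manip.camera_info(n);K=I["camera_matrix"];d=(np.array([p[0]-K[0,2],p[1]-K[1,2]],float))/K[0,0]
    if n=="wrist":
        r=np.hypot(*d);v=np.array([*(d/max(r,1e-9)*np.sin(r)),np.cos(r)]);T=I["tool_from_camera"]
        R=Ro.from_euler("xyz",st["eef_rot"]).as_matrix()
        return R@T[:3,3]+st["eef_pos"],R@T[:3,:3]@v
    return -I["R"].T@I["t"],I["R"].T@np.array([*d,1])
def onz(n,p,z,st=None):
    o,d=ray(n,p,st);return o+d*(z-o[2])/d[2]
def mask(im,c):
    h=cv2.cvtColor(im,cv2.COLOR_BGR2HSV);H,S,V=[h[...,i].astype(int) for i in range(3)]
    return {"orange":(H>5)&(H<18)&(S>200)&(V>120),"red":((H<5)|(H>174))&(S>170)&(V>90),"green":(H>55)&(H<85)&(S>150)&(V>70),
     "white":(S<50)&(V>150),"brass":(H>15)&(H<30)&(S>120)&(V>60),"blue":(H>105)&(H<125)&(S>150)&(V>50)}[c].astype(np.uint8)
def blobs(im,c,amin=8):
    n,l,s,cc=cv2.connectedComponentsWithStats(mask(im,c));return [(s[i,4],cc[i].round(1),s[i,:4]) for i in range(1,n) if s[i,4]>=amin]
E
python3 - <<'E'
from h import *
for n,box in (("scene",(440,200,90,90)),("side",(235,90,65,55))):
    im=cv2.imread(f"pics/{n}0.png")
    print(n,"orange",[b for b in blobs(im,"orange",60)])
    x,y,w,h=box;s=np.zeros_like(im);s[y:y+h,x:x+w]=im[y:y+h,x:x+w]
    for c in ("red","green","brass"): 
        for b in blobs(s,c): print(c,b[0],b[1],onz(n,b[1],{"red":48,"green":40,"brass":58}[c]).round(1))
    # dial: hull of white+green+brass+red
    m=sum(mask(s,c) for c in("white","green","brass","red"))>0
    m=cv2.morphologyEx(m.astype(np.uint8),cv2.MORPH_OPEN,np.ones((3,3)))
    cs,_=cv2.findContours(m,0,1);k=max(cs,key=cv2.contourArea);print("dial box",cv2.boundingRect(k))
    P=np.array([onz(n,p[0],40)[:2] for p in cv2.convexHull(k)]);print("dial",cv2.minEnclosingCircle(P.astype(np.float32)))
    # tool: collar widest row
    m=mask(im,"orange");ys,xs=np.nonzero(m);cs,_=cv2.findContours(m,0,1);k=max(cs,key=cv2.contourArea)
    x,y,w,h=cv2.boundingRect(k)
    for r in range(y,y+h,3):
        q=np.nonzero(m[r,x:x+w])[0]+x;print((r,q.min(),q.max()),end=" ")
    print()
E
python3 -c "
import cv2
a=cv2.imread('pics/scene0.png')
cv2.imwrite('pics/c1.png',cv2.hconcat([cv2.resize(a[200:290,440:540],(400,360),interpolation=2),cv2.resize(a[130:220,200:300],(400,360),interpolation=2)]))"
```

```text
scene orange [(np.int32(108), array([239.7, 152.7]), array([235, 147,  11,  12], dtype=int32)), (np.int32(339), array([245.4, 173.5]), array([230, 160,  29,  24], dtype=int32))]
red 17 [500.5 248.3] [521.  262.7  48. ]
green 83 [482.  254.7] [540.3 236.   40. ]
brass 268 [492.7 236.9] [509.7 243.8  58. ]
brass 39 [522.6 248.9] [514.4 297.   58. ]
brass 40 [516.  261.5] [542.2 290.3  58. ]
brass 41 [509.3 274.3] [569.7 283.7  58. ]
dial box (467, 219, 48, 44)
dial ((506.269775390625, 244.47781372070312), 43.002655029296875)
(160, np.int64(247), np.int64(249)) (163, np.int64(247), np.int64(254)) (166, np.int64(232), np.int64(257)) (169, np.int64(231), np.int64(257)) (172, np.int64(230), np.int64(257)) (175, np.int64(230), np.int64(257)) (178, np.int64(232), np.int64(255)) (181, np.int64(235), np.int64(251)) 
side orange [(np.int32(160), array([386.2, 209.3]), array([378, 203,  17,  14], dtype=int32)), (np.int32(204), array([371. , 238.2]), array([365, 227,  12,  24], dtype=int32)), (np.int32(158), array([394.9, 240.4]), array([390, 229,  11,  23], dtype=int32))]
green 27 [281.5 110.3] [540.8 236.8  40. ]
brass 126 [264.6 107.1] [502.2 233.8  58. ]
dial box (246, 104, 39, 18)
dial ((505.4267578125, 245.45257568359375), 43.09733581542969)
(227, np.int64(373), np.int64(376)) (230, np.int64(368), np.int64(375)) (233, np.int64(367), np.int64(375)) (236, np.int64(365), np.int64(375)) (239, np.int64(365), np.int64(375)) (242, np.int64(366), np.int64(375)) (245, np.int64(368), np.int64(375)) (248, np.int64(371), np.int64(375))
```

View pics/c1.png

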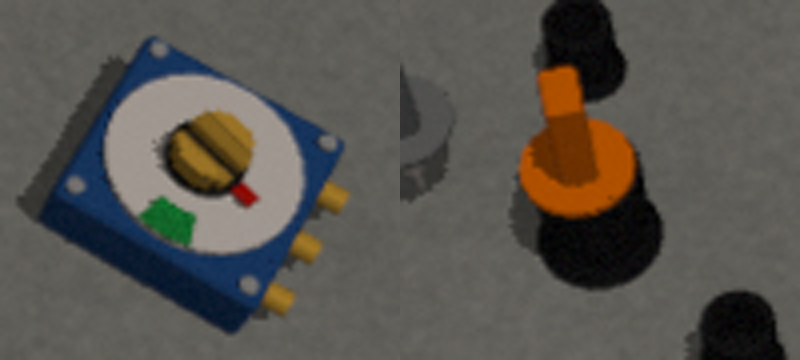

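The crop shows the red pointer at (501,248), about 1.1 rad counter-clockwise from green. The tool's handle leans only by perspective, and its collar is at (244,172).

```bash
python3 - <<'E'
from h import *
for n,b in (("scene",(225,155,40,35)),("side",(360,222,50,34))):
    im=cv2.imread(f"pics/{n}0.png");h=cv2.cvtColor(im,cv2.COLOR_BGR2HSV)
    m=((h[...,0]>5)&(h[...,0]<18)&(h[...,1]>180)&(h[...,2]>60)).astype(np.uint8)
    x,y,w,hh=b;s=np.zeros_like(m);s[y:y+hh,x:x+w]=m[y:y+hh,x:x+w]
    P=np.array([onz(n,p,65)[:2] for p in np.argwhere(s)[:,::-1]],np.float32);print(cv2.minEnclosingCircle(P))
    if n=="scene":
      # bright side face/top
      for p in ((239.7,147.5),(239.7,152.7)):print(onz(n,p,125))
print(onz("side",(386.2,209.3),125))
E
python3 -m inch '[{"dz":0.03},{"dz":0.06},{"dz":0.09},{"dz":0.12},{"dz":0.12}]'
```

```text
((538.2418212890625, -224.13621520996094), 34.593475341796875)
[ 532.71080853 -223.36600678  125.        ]
[ 542.95804581 -218.54401173  125.        ]
((545.947021484375, -216.9097900390625), 34.72280502319336)
[ 539.65346276 -220.48397951  125.        ]validation failed for argument at $[0]...
```

```bash
python3 -m inch '[{"gripper":1,"dx":0.010,"dy":-0.025,"dz":0.03,"wx":0,"wy":0,"wz":-3},{"gripper":1,"dx":0.024,"dy":-0.055,"dz":0.05,"wx":0,"wy":0,"wz":-6},{"gripper":1,"dx":0.04,"dy":-0.09,"dz":0.06,"wx":0,"wy":0,"wz":-9},{"gripper":1,"dx":0.056,"dy":-0.125,"dz":0.07,"wx":0,"wy":0,"wz":-12},{"gripper":1,"dx":0.072,"dy":-0.16,"dz":0.08,"wx":0,"wy":0,"wz":-15}]'
```

```text
clock: 0.57
eef_pos: [286.7, 344.8, 256.6]
eef_rot: [-3.142, 0.0, 2.477]
wrist_force: [1.2, -0.8, 0.1]
finger_gap: 93.8
finger_force: 0.0
```

```bash
python3 -m inch '[{"gripper":1,"dx":0.016,"dy":-0.037,"dz":0,"wx":0,"wy":0,"wz":-3},{"gripper":1,"dx":0.033,"dy":-0.074,"dz":0,"wx":0,"wy":0,"wz":-6},{"gripper":1,"dx":0.05,"dy":-0.111,"dz":0,"wx":0,"wy":0,"wz":-9},{"gripper":1,"dx":0.066,"dy":-0.148,"dz":0,"wx":0,"wy":0,"wz":-12},{"gripper":1,"dx":0.083,"dy":-0.185,"dz":0,"wx":0,"wy":0,"wz":-15}]' >/dev/null
python3 -m inch '[{"gripper":1,"dx":0.016,"dy":-0.037,"dz":0,"wx":0,"wy":0,"wz":-3},{"gripper":1,"dx":0.033,"dy":-0.074,"dz":0,"wx":0,"wy":0,"wz":-6},{"gripper":1,"dx":0.05,"dy":-0.111,"dz":0,"wx":0,"wy":0,"wz":-9},{"gripper":1,"dx":0.066,"dy":-0.148,"dz":0,"wx":0,"wy":0,"wz":-12},{"gripper":1,"dx":0.083,"dy":-0.185,"dz":0,"wx":0,"wy":0,"wz":-15}]' >/dev/null
python3 -m inch '[{"gripper":1,"dx":0.016,"dy":-0.037,"dz":0,"wx":0,"wy":0,"wz":-3},{"gripper":1,"dx":0.033,"dy":-0.074,"dz":0,"wx":0,"wy":0,"wz":-6},{"gripper":1,"dx":0.05,"dy":-0.111,"dz":0,"wx":0,"wy":0,"wz":-9},{"gripper":1,"dx":0.066,"dy":-0.148,"dz":0,"wx":0,"wy":0,"wz":-12},{"gripper":1,"dx":0.088,"dy":-0.195,"dz":0,"wx":0,"wy":0,"wz":-15}]'
python3 - <<'E'
from h import *
import pickle
s=manip.read_state();im=manip.camera("wrist");print(s["joints"].round(2),s["eef_pos"],s["eef_rot"],s["qd"].round(2))
cv2.imwrite("pics/w1.png",im);pickle.dump(s,open("s1.pkl","wb"))
print(blobs(im,"orange",40))
E
```

```text
clock: 1.82
eef_pos: [536.5, -211.4, 256.0]
eef_rot: [-3.141, -0.0, 1.691]
wrist_force: [0.1, 0.4, 0.7]
finger_gap: 94.0
finger_force: 0.0
[-0.44  0.32  1.32  0.    1.51 -0.56] [ 536.47004454 -211.35013844  256.00754346] [-3.14138320e+00 -2.30443740e-04  1.69078492e+00] [-0.58  0.84 -1.07  0.    0.22  0.05]
[(np.int32(1013), array([320.2, 181.1]), array([300, 162,  40,  40], dtype=int32))]
```

View pics/w1.png

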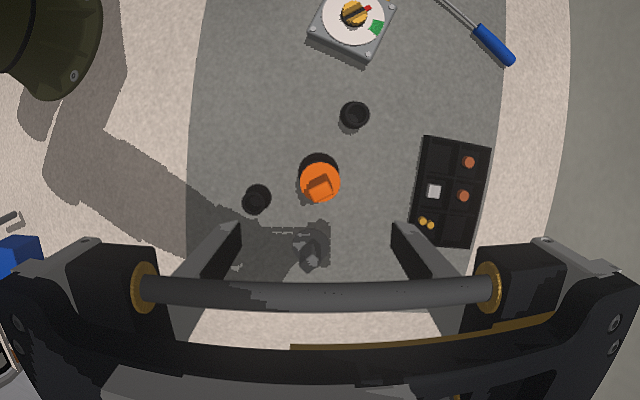

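The tool's top is at about (320,185) and its long side runs roughly along the image's horizontal. The arm was still settling, so I'll take another picture at rest and crop it.

```bash
python3 -m inch '[{"gripper":1,"dx":0,"dy":0,"dz":-0.02,"wx":0,"wy":0,"wz":0},{"gripper":1,"dx":0,"dy":0,"dz":-0.04,"wx":0,"wy":0,"wz":0},{"gripper":1,"dx":0,"dy":0,"dz":-0.05,"wx":0,"wy":0,"wz":0},{"gripper":1,"dx":0,"dy":0,"dz":-0.05,"wx":0,"wy":0,"wz":0},{"gripper":1,"dx":0,"dy":0,"dz":-0.05,"wx":0,"wy":0,"wz":0}]'
python3 - <<'E'
from h import *
import pickle
s=manip.read_state();im=manip.camera("wrist");print(s["eef_pos"],s["eef_rot"],s["qd"].round(2))
cv2.imwrite("pics/w2.png",im);pickle.dump(s,open("s2.pkl","wb"))
b=max(blobs(im,"orange",40),key=lambda b:b[0]);print(b)
x,y,w,h=b[2];x-=10;y-=10;w+=20;h+=20;print(x,y,w,h)
cv2.imwrite("pics/c2.png",cv2.resize(im[y:y+h,x:x+w],None,fx=8,fy=8,interpolation=cv2.INTER_CUBIC)[:600,:800])
E
```

```text
clock: 2.28
eef_pos: [536.3, -209.1, 206.6]
eef_rot: [-3.141, -0.0, 1.694]
wrist_force: [0.9, -0.2, -0.4]
finger_gap: 94.1
finger_force: 0.0
[ 536.25412004 -209.13469876  206.63460983] [-3.14138198e+00 -1.34048502e-04  1.69394612e+00] [ 0.   -0.02 -0.02  0.    0.01  0.  ]
(np.int32(1296), array([320.5, 191. ]), array([298, 169,  45,  48], dtype=int32))
288 159 65 68
```

View pics/c2.png

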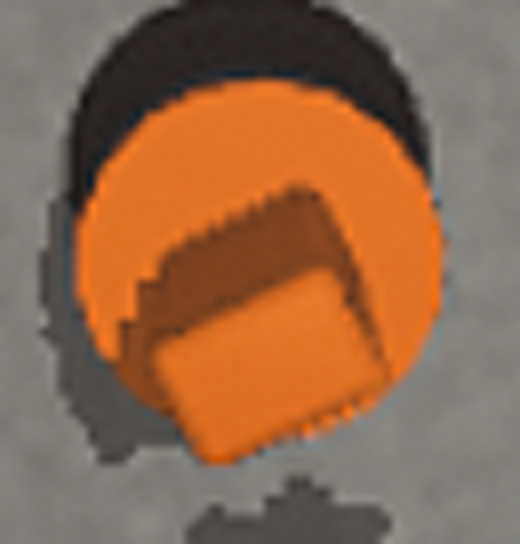

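Top-face corners of the handle in the crop: (157,345), (330,268), (388,383), (215,465). The collar edge runs x 78–443, with its top at y 80.

```bash
python3 - <<'E'
from h import *
import pickle
s=pickle.load(open("s2.pkl","rb"));im=cv2.imread("pics/w2.png")
f=lambda q:(q[0]/8+288-.44,q[1]/8+159-.44)
P=np.array([onz("wrist",f(q),125,s)[:2] for q in((157,345),(330,268),(388,383),(215,465))])
print(P.round(1),P.mean(0))
e=[P[1]-P[0],P[2]-P[3],P[2]-P[1],P[3]-P[0]]
for v in e: print(np.hypot(*v),np.arctan2(v[1],v[0]))
# collar: fit circle to its upper-half contour
m=mask(im,"orange");cs,_=cv2.findContours(m,0,1);k=max(cs,key=cv2.contourArea)[:,0]
k=k[k[:,1]<198]
Q=np.array([onz("wrist",p,65,s)[:2] for p in k])
A=np.c_[2*Q,np.ones(len(Q))];c=np.linalg.lstsq(A,(Q**2).sum(1),rcond=None)[0];print(c[:2],np.sqrt(c[2]+c[:2]@c[:2]))
E
```

```text
[[ 529.3 -215.8]
 [ 548.7 -203.8]
 [ 557.6 -217.1]
 [ 538.1 -229.9]] [ 543.43472471 -216.63650059]
22.861281881699092 0.5530034549466207
23.4122963839236 0.5825565911264697
15.9806639526933 -0.9804731298261392
16.661434993774265 -1.0144639454862059
[ 542.71978083 -216.96551471] 25.641354427143654
```

```bash
python3 -c "
from h import *
print(onz('side',(423,264),110),onz('side',(417,297),55),onz('scene',(195,141),110),onz('scene',(199,162),55))"
python3 -m inch '[{"gripper":0.5,"dx":0.007,"dy":-0.008,"dz":0,"wx":0,"wy":0,"wz":-7},{"gripper":0.5,"dx":0.007,"dy":-0.008,"dz":0,"wx":0,"wy":0,"wz":-14},{"gripper":0.5,"dx":0.007,"dy":-0.008,"dz":0,"wx":0,"wy":0,"wz":-21},{"gripper":0.5,"dx":0.007,"dy":-0.008,"dz":0,"wx":0,"wy":0,"wz":-28},{"gripper":0.5,"dx":0.007,"dy":-0.008,"dz":0,"wx":0,"wy":0,"wz":-35}]' >/dev/null
python3 -m inch '[{"gripper":0.5,"dx":0,"dy":0,"dz":0,"wx":0,"wy":0,"wz":-7},{"gripper":0.5,"dx":0,"dy":0,"dz":0,"wx":0,"wy":0,"wz":-14},{"gripper":0.5,"dx":0,"dy":0,"dz":-0.02,"wx":0,"wy":0,"wz":-21},{"gripper":0.5,"dx":0,"dy":0,"dz":-0.04,"wx":0,"wy":0,"wz":-28},{"gripper":0.5,"dx":0,"dy":0,"dz":-0.05,"wx":0,"wy":0,"wz":-29.4}]'
python3 - <<'E'
from h import *
import pickle
s=manip.read_state();im=manip.camera("wrist");print(s["eef_pos"],s["eef_rot"],s["qd"].round(2))
cv2.imwrite("pics/w3.png",im);pickle.dump(s,open("s3.pkl","wb"))
E
```

```text
[ 541.19738028 -314.30393572  110.        ] [ 536.25428525 -322.0955524    55.        ] [ 538.97717768 -311.96072571  110.        ] [ 547.69019681 -311.79003835   55.        ]
clock: 3.17
eef_pos: [543.1, -217.1, 155.6]
eef_rot: [-3.141, 0.0, 0.564]
wrist_force: [-0.7, -0.1, 0.3]
finger_gap: 47.6
finger_force: 0.0
[ 543.13039072 -217.09547302  155.58166487] [-3.14146724e+00  9.67240756e-05  5.63936670e-01] [-0.    0.09  0.13  0.   -0.21  0.11]
```

View pics/w3.png

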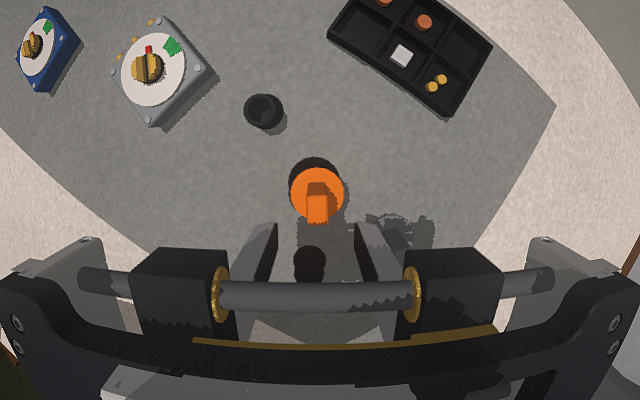

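The handle is aligned and centred between the fingers, at column 317. Next I descend, grip and lift.

```bash
python3 -m inch '[{"gripper":0.5,"dx":0,"dy":0,"dz":-0.03,"wx":0,"wy":0,"wz":0},{"gripper":0.5,"dx":0,"dy":0,"dz":-0.055,"wx":0,"wy":0,"wz":0},{"gripper":0.5,"dx":0,"dy":0,"dz":-0.074,"wx":0,"wy":0,"wz":0},{"gripper":0.5,"dx":0,"dy":0,"dz":-0.074,"wx":0,"wy":0,"wz":0},{"gripper":0.5,"dx":0,"dy":0,"dz":-0.074,"wx":0,"wy":0,"wz":0}]'
python3 -m inch '[{"gripper":0,"dx":0,"dy":0,"dz":0,"wx":0,"wy":0,"wz":0},{"gripper":0,"dx":0,"dy":0,"dz":0,"wx":0,"wy":0,"wz":0},{"gripper":0,"dx":0,"dy":0,"dz":0,"wx":0,"wy":0,"wz":0},{"gripper":0,"dx":0,"dy":0,"dz":0,"wx":0,"wy":0,"wz":0},{"gripper":0,"dx":0,"dy":0,"dz":0,"wx":0,"wy":0,"wz":0}]' 35
```

```text
clock: 3.63
eef_pos: [543.6, -217.4, 83.3]
eef_rot: [3.141, -0.0, 0.572]
wrist_force: [1.0, 0.2, 0.7]
finger_gap: 46.5
finger_force: 0.0
clock: 4.05
eef_pos: [543.4, -217.5, 82.8]
eef_rot: [3.141, -0.0, 0.57]
wrist_force: [-0.4, -0.3, -0.3]
finger_gap: 17.9
finger_force: 35.1
```

```bash
python3 -m inch '[{"gripper":0,"dx":0,"dy":0,"dz":0.025,"wx":0,"wy":0,"wz":0},{"gripper":0,"dx":0,"dy":0,"dz":0.05,"wx":0,"wy":0,"wz":0},{"gripper":0,"dx":0,"dy":0,"dz":0.075,"wx":0,"wy":0,"wz":0},{"gripper":0,"dx":0,"dy":0.01,"dz":0.1,"wx":0,"wy":0,"wz":0},{"gripper":0,"dx":0,"dy":0.03,"dz":0.11,"wx":0,"wy":0,"wz":0}]'
python3 -m inch '[{"gripper":0,"dx":-0.006,"dy":0.035,"dz":0,"wx":0,"wy":0,"wz":3},{"gripper":0,"dx":-0.012,"dy":0.07,"dz":0,"wx":0,"wy":0,"wz":6},{"gripper":0,"dx":-0.018,"dy":0.105,"dz":0,"wx":0,"wy":0,"wz":9},{"gripper":0,"dx":-0.024,"dy":0.14,"dz":0,"wx":0,"wy":0,"wz":12},{"gripper":0,"dx":-0.03,"dy":0.175,"dz":0,"wx":0,"wy":0,"wz":15}]'
python3 -m inch '[{"gripper":0,"dx":-0.006,"dy":0.035,"dz":0,"wx":0,"wy":0,"wz":2},{"gripper":0,"dx":-0.012,"dy":0.07,"dz":0,"wx":0,"wy":0,"wz":2},{"gripper":0,"dx":-0.018,"dy":0.105,"dz":0,"wx":0,"wy":0,"wz":2},{"gripper":0,"dx":-0.024,"dy":0.14,"dz":0,"wx":0,"wy":0,"wz":2},{"gripper":0,"dx":-0.033,"dy":0.175,"dz":0,"wx":0,"wy":0,"wz":2}]'
python3 -m inch '[{"gripper":0,"dx":0,"dy":0,"dz":0,"wx":0,"wy":0,"wz":0},{"gripper":0,"dx":0,"dy":0,"dz":0,"wx":0,"wy":0,"wz":0},{"gripper":0,"dx":0,"dy":0,"dz":0,"wx":0,"wy":0,"wz":0},{"gripper":0,"dx":0,"dy":0,"dz":0,"wx":0,"wy":0,"wz":0},{"gripper":0,"dx":0,"dy":0,"dz":0,"wx":0,"wy":0,"wz":0}]'
python3 - <<'E'
from h import *
import pickle
s=manip.read_state();im=manip.camera("wrist");print(s["joints"].round(2),s["eef_pos"],s["eef_rot"],s["qd"].round(2))
cv2.imwrite("pics/w4.png",im);pickle.dump(s,open("s4.pkl","wb"))
for c,z in(("red",48),("green",40),("brass",58)):
    for b in blobs(im,c,20): print(c,b,onz("wrist",b[1],z,s).round(1))
E
```

```text
clock: 4.47
eef_pos: [543.9, -188.7, 195.8]
eef_rot: [3.138, -0.002, 0.568]
wrist_force: [-0.1, 0.3, 0.0]
finger_gap: 17.3
finger_force: 35.0
clock: 4.88
eef_pos: [512.6, -10.8, 192.5]
eef_rot: [3.141, -0.0, 0.834]
wrist_force: [0.1, -0.1, -0.0]
finger_gap: 17.4
finger_force: 35.0
clock: 5.3
eef_pos: [479.8, 164.3, 192.5]
eef_rot: [3.141, -0.0, 0.866]
wrist_force: [1.0, 0.2, -0.1]
finger_gap: 17.6
finger_force: 35.0
clock: 5.72
eef_pos: [480.6, 161.7, 192.3]
eef_rot: [3.142, 0.0, 0.865]
wrist_force: [0.0, -0.5, -0.4]
finger_gap: 17.4
finger_force: 35.0
[ 0.25  0.19  1.62 -0.    1.33  0.96] [480.55398114 161.69173868 192.29949547] [3.14150542e+00 4.28271258e-06 8.64811696e-01] [0. 0. 0. 0. 0. 0.]
red (np.int32(39), array([282.6,  94. ]), array([280,  90,   6,   9], dtype=int32)) [518.8 264.8  48. ]
red (np.int32(34), array([440.4, 209.8]), array([438, 206,   6,   9], dtype=int32)) [578.   36.1  48. ]
green (np.int32(123), array([458.6, 215.7]), array([453, 207,  12,  17], dtype=int32)) [595.    7.7  40. ]
brass (np.int32(69), array([288.4,  62.2]), array([284,  58,  10,  10], dtype=in
[... 602 characters left out ...]
array([413, 178,  11,  11], dtype=int32)) [573.4  86.7  58. ]
brass (np.int32(92), array([397.5, 191.7]), array([393, 186,  11,  12], dtype=int32)) [547.7  94.9  58. ]
brass (np.int32(229), array([431.7, 226.9]), array([425, 216,  15,  24], dtype=int32)) [555.3  30.7  58. ]
brass (np.int32(248), array([444.5, 229.7]), array([437, 217,  16,  24], dtype=int32)) [566.4  15.8  58. ]
brass (np.int32(351), array([275. , 296.8]), array([271, 268,  10,  58], dtype=int32)) [346.  85.  58.]
brass (np.int32(365), array([356.3, 296.8]), array([351, 268,  10,  58], dtype=int32)) [425.7  17.2  58. ]
brass (np.int32(2100), array([321.2, 341.7]), array([140, 330, 309,  20], dtype=int32)) [343.  -11.2  58. ]
```

View pics/w4.png

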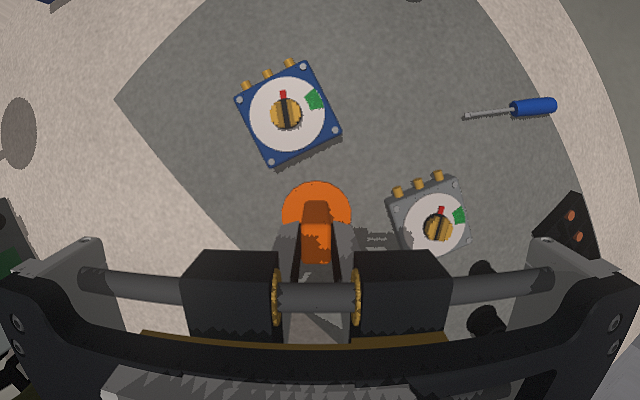

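The wrist view shows the blue dial at (287,113), its red pointer at (283,94), green at (315,99), and the held tool upright. I'll triangulate the pointer for the slot angle.

```bash
python3 - <<'E'
from h import *
import pickle
s=pickle.load(open("s4.pkl","rb"));im=cv2.imread("pics/w4.png")
o1,d1=ray("scene",(500.5,248.3));o2,d2=ray("wrist",(282.6,94),s)
t=np.linalg.lstsq(np.c_[d1,-d2],o2-o1,rcond=None)[0];a,b=o1+d1*t[0],o2+d2*t[1];print("red",a,b)
h=cv2.cvtColor(im,cv2.COLOR_BGR2HSV)
m=np.zeros(im.shape[:2],np.uint8);m[70:160,240:340]=1
g=((h[...,0]>50)&(h[...,0]<90)&(h[...,1]>100))*m;print("green",onz("wrist",np.argwhere(g).mean(0)[::-1],40,s))
bl=((h[...,0]>105)&(h[...,0]<130)&(h[...,1]>120)).astype(np.uint8)*m
w=((h[...,1]<60)&(h[...,2]>140)).astype(np.uint8)*m
n,l,st,cc=cv2.connectedComponentsWithStats(w|g.astype(np.uint8));i=1+st[1:,4].argmax();print(st[i])
k=cv2.convexHull(cv2.findContours((l==i).astype(np.uint8),0,1)[0][0])
P=np.array([onz("wrist",p[0],40,s)[:2] for p in k],np.float32);print("dial",cv2.minEnclosingCircle(P))
E
```

```text
red [518.61231534 263.56300342  43.80160366] [518.77627253 265.3593491   44.0617463 ]
green [541.5009345  237.28574687  40.        ]
[ 249   76   76   75 3468]
dial ((507.01800537109375, 246.09588623046875), 44.12451934814453)
```

```bash
python3 -m inch '[{"gripper":0,"dx":0.01,"dy":0.035,"dz":0,"wx":0,"wy":0,"wz":4},{"gripper":0,"dx":0.02,"dy":0.07,"dz":0,"wx":0,"wy":0,"wz":7.7},{"gripper":0,"dx":0.026,"dy":0.084,"dz":-0.02,"wx":0,"wy":0,"wz":7.7},{"gripper":0,"dx":0.026,"dy":0.084,"dz":-0.04,"wx":0,"wy":0,"wz":7.7},{"gripper":0,"dx":0.026,"dy":0.084,"dz":-0.06,"wx":0,"wy":0,"wz":7.7}]'
python3 -m inch '[{"gripper":0,"dx":0,"dy":0,"dz":0,"wx":0,"wy":0,"wz":0},{"gripper":0,"dx":0,"dy":0,"dz":0,"wx":0,"wy":0,"wz":0},{"gripper":0,"dx":0,"dy":0,"dz":0,"wx":0,"wy":0,"wz":0},{"gripper":0,"dx":0,"dy":0,"dz":0,"wx":0,"wy":0,"wz":0},{"gripper":0,"dx":0,"dy":0,"dz":0,"wx":0,"wy":0,"wz":0}]'
python3 - <<'E'
from h import *
s=manip.read_state();a=manip.camera("scene");b=manip.camera("side");w=manip.camera("wrist")
print(s["eef_pos"],s["eef_rot"][2],s["joints"].round(2))
cv2.imwrite("pics/c5.png",cv2.hconcat([cv2.resize(i,(400,400),interpolation=2) for i in (a[190:290,440:540],b[60:160,215:315])]))
cv2.imwrite("pics/w5.png",w)
E
```

```text
clock: 6.18
eef_pos: [506.6, 246.9, 131.2]
eef_rot: [3.142, -0.0, 1.001]
wrist_force: [-0.2, -1.3, -0.4]
finger_gap: 17.7
finger_force: 35.0
clock: 6.6
eef_pos: [506.8, 246.6, 133.6]
eef_rot: [3.14, -0.002, 1.0]
wrist_force: [0.2, 0.4, -0.5]
finger_gap: 17.6
finger_force: 35.0
[506.7979079  246.61745266 133.55473923] 1.0003237805513578 [0.39 0.37 1.54 0.   1.24 0.96]
```

View pics/c5.png

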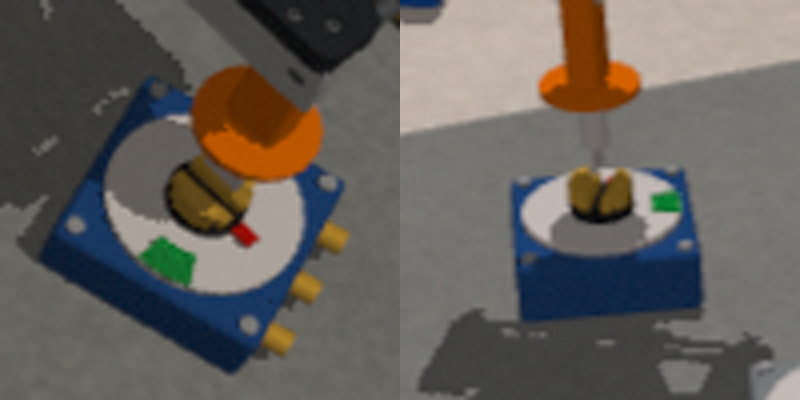

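In both views the blade is right above the slot and in line with it. Next I insert it.

```bash
python3 -m inch '[{"gripper":0,"dx":0,"dy":-0.001,"dz":-0.006,"wx":0,"wy":0,"wz":0},{"gripper":0,"dx":0,"dy":-0.001,"dz":-0.012,"wx":0,"wy":0,"wz":0},{"gripper":0,"dx":0,"dy":-0.001,"dz":-0.017,"wx":0,"wy":0,"wz":0},{"gripper":0,"dx":0,"dy":-0.001,"dz":-0.017,"wx":0,"wy":0,"wz":0},{"gripper":0,"dx":0,"dy":-0.001,"dz":-0.017,"wx":0,"wy":0,"wz":0}]'
python3 -m inch '[{"gripper":0,"dx":0,"dy":0,"dz":0,"wx":0,"wy":0,"wz":0},{"gripper":0,"dx":0,"dy":0,"dz":0,"wx":0,"wy":0,"wz":0},{"gripper":0,"dx":0,"dy":0,"dz":0,"wx":0,"wy":0,"wz":0},{"gripper":0,"dx":0,"dy":0,"dz":0,"wx":0,"wy":0,"wz":0},{"gripper":0,"dx":0,"dy":0,"dz":0,"wx":0,"wy":0,"wz":0}]'
```

```text
clock: 7.17
eef_pos: [506.1, 245.6, 114.8]
eef_rot: [-3.141, 0.001, 1.001]
wrist_force: [-0.1, -0.3, -0.2]
finger_gap: 17.1
finger_force: 35.0
clock: 7.58
eef_pos: [506.3, 245.7, 115.3]
eef_rot: [3.142, -0.0, 1.001]
wrist_force: [-0.7, 0.3, -1.1]
finger_gap: 17.3
finger_force: 35.0
```

```bash
python3 -m inch '[{"gripper":0,"dx":0,"dy":0,"dz":0.001,"wx":0,"wy":0,"wz":-5},{"gripper":0,"dx":0,"dy":0,"dz":0.001,"wx":0,"wy":0,"wz":-10},{"gripper":0,"dx":0,"dy":0,"dz":0.001,"wx":0,"wy":0,"wz":-15},{"gripper":0,"dx":0,"dy":0,"dz":0.001,"wx":0,"wy":0,"wz":-20},{"gripper":0,"dx":0,"dy":0,"dz":0.001,"wx":0,"wy":0,"wz":-25}]'
python3 -m inch '[{"gripper":0,"dx":0,"dy":0,"dz":0,"wx":0,"wy":0,"wz":-5},{"gripper":0,"dx":0,"dy":0,"dz":0,"wx":0,"wy":0,"wz":-10},{"gripper":0,"dx":0,"dy":0,"dz":0,"wx":0,"wy":0,"wz":-15},{"gripper":0,"dx":0,"dy":0,"dz":0,"wx":0,"wy":0,"wz":-20},{"gripper":0,"dx":0,"dy":0,"dz":0,"wx":0,"wy":0,"wz":-25}]'
python3 -m inch '[{"gripper":0,"dx":0,"dy":0,"dz":0,"wx":0,"wy":0,"wz":-5},{"gripper":0,"dx":0,"dy":0,"dz":0,"wx":0,"wy":0,"wz":-10},{"gripper":0,"dx":0,"dy":0,"dz":0,"wx":0,"wy":0,"wz":-15},{"gripper":0,"dx":0,"dy":0,"dz":0,"wx":0,"wy":0,"wz":-20},{"gripper":0,"dx":0,"dy":0,"dz":0,"wx":0,"wy":0,"wz":-25}]'
python3 -m inch '[{"gripper":0,"dx":0,"dy":0,"dz":0,"wx":0,"wy":0,"wz":0},{"gripper":0,"dx":0,"dy":0,"dz":0,"wx":0,"wy":0,"wz":0},{"gripper":0,"dx":0,"dy":0,"dz":0,"wx":0,"wy":0,"wz":0},{"gripper":0,"dx":0,"dy":0,"dz":0,"wx":0,"wy":0,"wz":0},{"gripper":0,"dx":0,"dy":0,"dz":0,"wx":0,"wy":0,"wz":0}]'
python3 - <<'E'
from h import *
s=manip.read_state();a=manip.camera("scene");b=manip.camera("side")
print(s["joints"].round(2))
cv2.imwrite("pics/c6.png",cv2.hconcat([cv2.resize(i,(400,400),interpolation=2) for i in (a[190:290,440:540],b[60:160,215:315])]))
for n,i,bx in(("scene",a,(440,190)),("side",b,(215,60))):
  s=np.zeros_like(i);s[bx[1]:bx[1]+100,bx[0]:bx[0]+100]=i[bx[1]:bx[1]+100,bx[0]:bx[0]+100]
  for q in blobs(s,"red",5):
    p=onz(n,q[1],44);v=p[:2]-(506.7,245.5);print(n,q[:2],p,np.hypot(*v),np.arctan2(v[1],v[0])+.247)
E
```

```text
clock: 8.0
eef_pos: [506.5, 245.5, 116.4]
eef_rot: [3.141, -0.0, 0.56]
wrist_force: [0.3, -0.5, -1.0]
finger_gap: 17.6
finger_force: 35.0
clock: 8.42
eef_pos: [506.5, 245.4, 116.4]
eef_rot: [3.141, -0.001, 0.124]
wrist_force: [1.1, -1.1, 0.4]
finger_gap: 17.7
finger_force: 35.0
clock: 8.83
eef_pos: [506.4, 245.4, 116.4]
eef_rot: [3.141, -0.001, -0.313]
wrist_force: [0.6, -2.1, -0.1]
finger_gap: 17.2
finger_force: 35.0
clock: 9.25
eef_pos: [506.3, 245.6, 116.3]
eef_rot: [3.142, -0.0, -0.307]
wrist_force: [0.2, -2.3, 1.8]
finger_gap: 17.5
finger_force: 35.0
[ 0.39  0.38  1.55 -0.    1.2   2.26]
```

View pics/c6.png

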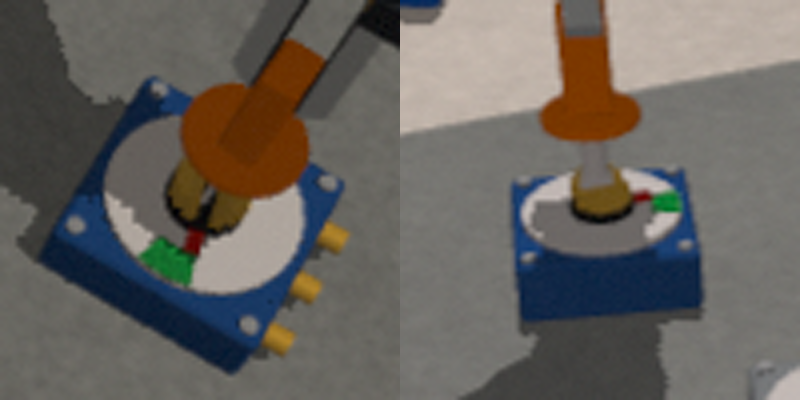

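The pointer (crop pixel (194,241)) is at the counter-clockwise edge of the green, so it needs about 10° more.

```bash
python3 -m inch '[{"gripper":0,"dx":0,"dy":0,"dz":0,"wx":0,"wy":0,"wz":-3},{"gripper":0,"dx":0,"dy":0,"dz":0,"wx":0,"wy":0,"wz":-6},{"gripper":0,"dx":0,"dy":0,"dz":0,"wx":0,"wy":0,"wz":-10},{"gripper":0,"dx":0,"dy":0,"dz":0,"wx":0,"wy":0,"wz":-10},{"gripper":0,"dx":0,"dy":0,"dz":0,"wx":0,"wy":0,"wz":-10}]'
python3 - <<'E'
from h import *
def ang(n,p):
    v=onz(n,p,44)[:2]-(506.7,245.5);return np.hypot(*v),np.arctan2(v[1],v[0])+.247
print("before",ang("scene",(488.4,250)),ang("side",(215+640/4-.4-100,60+197/4-.4)))
a=manip.camera("scene");b=manip.camera("side");print(manip.read_state()["joints"].round(2))
for n,i,(x,y) in(("scene",a,(475,235)),("side",b,(268,95))):
  h=cv2.cvtColor(i,cv2.COLOR_BGR2HSV);m=((h[...,0]<6)|(h[...,0]>172))&(h[...,1]>140)&(h[...,2]>50)
  q=np.argwhere(m[y:y+30,x:x+30])[:,::-1]+(x,y);print(n,len(q),q.mean(0) if len(q) else 0,len(q) and ang(n,q.mean(0)))
E
```

```text
clock: 9.77
eef_pos: [506.2, 245.7, 116.2]
eef_rot: [3.142, 0.0, -0.481]
wrist_force: [-0.3, -2.0, 1.9]
finger_gap: 17.6
finger_force: 35.0
before (np.float64(22.883889225837756), np.float64(0.18630400289666885)) (np.float64(20.321696750276413), np.float64(0.07826796001850991))
[ 0.39  0.38  1.55 -0.    1.2   2.44]
scene 21 [486.0952381  248.76190476] (np.float64(22.621844605938097), np.float64(-0.006813119399169287))
side 8 [275.    109.625] (np.float64(20.965026884384834), np.float64(-0.09398907977941462))
```

The pointer is within about 0.1 rad of the middle. I'll back off the play, lift out and head back to the stand.

```bash
python3 -m inch '[{"gripper":0,"dx":0,"dy":0,"dz":0,"wx":0,"wy":0,"wz":4},{"gripper":0,"dx":0,"dy":0,"dz":0,"wx":0,"wy":0,"wz":8},{"gripper":0,"dx":0,"dy":0,"dz":0.01,"wx":0,"wy":0,"wz":8},{"gripper":0,"dx":0,"dy":0,"dz":0.02,"wx":0,"wy":0,"wz":8},{"gripper":0,"dx":0,"dy":0,"dz":0.04,"wx":0,"wy":0,"wz":8}]'
python3 -m inch '[{"gripper":0,"dx":0,"dy":0,"dz":0.03,"wx":0,"wy":0,"wz":0},{"gripper":0,"dx":0.003,"dy":-0.035,"dz":0.037,"wx":0,"wy":0,"wz":4},{"gripper":0,"dx":0.006,"dy":-0.07,"dz":0.037,"wx":0,"wy":0,"wz":8},{"gripper":0,"dx":0.009,"dy":-0.105,"dz":0.037,"wx":0,"wy":0,"wz":12},{"gripper":0,"dx":0.012,"dy":-0.14,"dz":0.037,"wx":0,"wy":0,"wz":16}]'
python3 -m inch '[{"gripper":0,"dx":0.003,"dy":-0.035,"dz":0,"wx":0,"wy":0,"wz":5},{"gripper":0,"dx":0.006,"dy":-0.07,"dz":0,"wx":0,"wy":0,"wz":10},{"gripper":0,"dx":0.009,"dy":-0.105,"dz":0,"wx":0,"wy":0,"wz":15},{"gripper":0,"dx":0.012,"dy":-0.14,"dz":0,"wx":0,"wy":0,"wz":20},{"gripper":0,"dx":0.015,"dy":-0.175,"dz":0,"wx":0,"wy":0,"wz":25}]'
python3 -m inch '[{"gripper":0,"dx":0.003,"dy":-0.035,"dz":0,"wx":0,"wy":0,"wz":5},{"gripper":0,"dx":0.006,"dy":-0.07,"dz":0,"wx":0,"wy":0,"wz":10},{"gripper":0,"dx":0.009,"dy":-0.105,"dz":0,"wx":0,"wy":0,"wz":11},{"gripper":0,"dx":0.01,"dy":-0.14,"dz":0,"wx":0,"wy":0,"wz":11},{"gripper":0,"dx":0.01,"dy":-0.148,"dz":0,"wx":0,"wy":0,"wz":11}]'
python3 -m inch '[{"gripper":0,"dx":0,"dy":0,"dz":0,"wx":0,"wy":0,"wz":0},{"gripper":0,"dx":0,"dy":0,"dz":0,"wx":0,"wy":0,"wz":0},{"gripper":0,"dx":0,"dy":0,"dz":0,"wx":0,"wy":0,"wz":0},{"gripper":0,"dx":0,"dy":0,"dz":0,"wx":0,"wy":0,"wz":0},{"gripper":0,"dx":0,"dy":0,"dz":0,"wx":0,"wy":0,"wz":0}]'
python3 - <<'E'
from h import *
s=manip.read_state();a=manip.camera("scene");b=manip.camera("side")
print(s["eef_pos"],s["eef_rot"])
cv2.imwrite("pics/c7.png",cv2.hconcat([cv2.resize(i,(400,400),interpolation=2) for i in (a[190:290,440:540],b[140:300,310:470])]))
E
```

```text
clock: 10.28
eef_pos: [505.6, 245.6, 156.1]
eef_rot: [3.14, 0.002, -0.345]
wrist_force: [-0.5, -0.3, -0.5]
finger_gap: 17.5
finger_force: 35.0
clock: 10.7
eef_pos: [518.3, 104.5, 194.7]
eef_rot: [-3.141, -0.002, -0.062]
wrist_force: [0.6, -0.1, -0.6]
finger_gap: 17.8
finger_force: 35.0
clock: 11.12
eef_pos: [533.3, -70.9, 194.6]
eef_rot: [3.141, -0.001, 0.375]
wrist_force: [0.7, 0.2, -0.4]
finger_gap: 17.6
finger_force: 35.0
clock: 11.53
eef_pos: [543.0, -221.5, 194.1]
eef_rot: [3.14, -0.0, 0.56]
wrist_force: [0.3, -0.4, -0.7]
finger_gap: 17.6
finger_force: 35.0
clock: 11.95
eef_pos: [543.5, -216.2, 193.6]
eef_rot: [3.141, -0.0, 0.566]
wrist_force: [-0.9, 0.2, 0.3]
finger_gap: 17.5
finger_force: 35.0
[ 543.47916505 -216.17945812  193.61282543] [ 3.14134709e+00 -2.97360760e-04  5.65601269e-01]
```

View pics/c7.png

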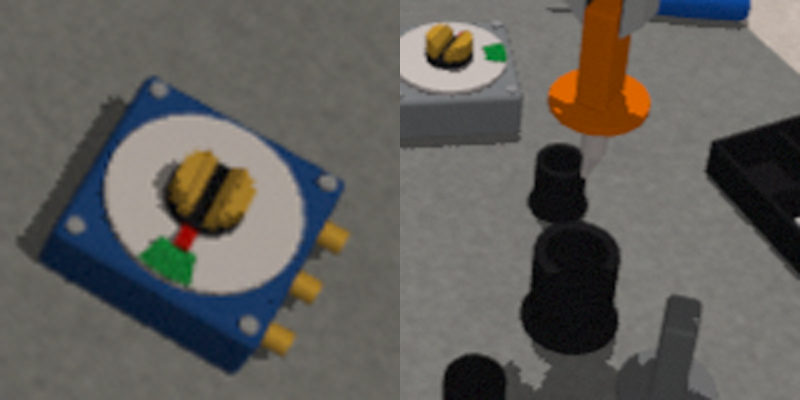

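In the left crop the pointer points into the middle of the green. In the right crop the tool hangs above the stand: tip at side pixel (389,211), rim centre at (381,239). I'll check these by ray before lowering.

```bash
python3 - <<'E'
from h import *
print(onz("side",(388.8,211),126),onz("side",(380.8,239.2),60))
# collar ellipse crop x 548..650,y 68..133 -> centre
print("collar",onz("side",((599-400)/2.5+310,140+101/2.5),173))
E
python3 -m inch '[{"gripper":0,"dx":0,"dy":-0.001,"dz":-0.03,"wx":0,"wy":0,"wz":0},{"gripper":0,"dx":0,"dy":-0.001,"dz":-0.05,"wx":0,"wy":0,"wz":0},{"gripper":0,"dx":0,"dy":-0.001,"dz":-0.055,"wx":0,"wy":0,"wz":0},{"gripper":0,"dx":0,"dy":-0.001,"dz":-0.055,"wx":0,"wy":0,"wz":0},{"gripper":0,"dx":0,"dy":-0.001,"dz":-0.055,"wx":0,"wy":0,"wz":0}]'
```

```text
[ 540.59204635 -225.85799322  126.        ] [ 540.719111   -214.58551202   60.        ]
collar [ 541.48264167 -217.28254314  173.        ]
clock: 12.47
eef_pos: [543.7, -218.3, 139.3]
eef_rot: [3.141, -0.001, 0.565]
wrist_force: [0.4, -0.1, 0.7]
finger_gap: 17.5
finger_force: 35.0
```

I've used up my picture views, one over the limit in fact, so from here I'll measure numerically only: the white shank and blade against the dark stand.

```bash
python3 - <<'E'
from h import *
b=manip.camera("side");s=manip.read_state();t=s["eef_pos"];print(t)
I=manip.camera_info("side")
def pj(X):
    c=I["R"]@X+I["t"];return (I["camera_matrix"]@c/c[2])[:2].round(1)
for z in (67.8,52.8,30,22.8,17.8):print(z,pj(t-[0,0,z]))
print("rim",pj(np.array([543.4,-217.5,60])))
h=cv2.cvtColor(b,cv2.COLOR_BGR2HSV)
o=cv2.findContours(((h[...,0]>5)&(h[...,0]<18)&(h[...,1]>180)&(h[...,2]>60)).astype(np.uint8),0,1)[0]
print([cv2.boundingRect(k) for k in o if cv2.contourArea(k)>50])
g=b.max(2)
for r in range(214,256,3):print(r,g[r,366:402].tolist())
E
```

```text
[ 543.87254163 -218.48118123  139.76755258]
67.8 [384.7 234.6]
52.8 [385.6 227.3]
30 [387.1 215.7]
22.8 [387.6 211.9]
17.8 [387.9 209.2]
rim [383.3 240. ]
[(367, 171, 39, 55)]
214 [13, 51, 103, 128, 128, 130, 126, 130, 131, 129, 129, 129, 130, 129, 128, 127, 123, 125, 130, 132, 132, 132, 130, 127, 128, 130, 129, 132, 129, 131, 131, 149, 200, 226, 227, 225]
217 [15, 19, 36, 93, 132, 154, 165, 148, 130, 129, 131, 131, 130, 130, 130, 129, 130, 130, 130, 131, 129, 129, 129, 131, 130, 131, 129, 130, 131, 132, 129, 131, 130, 148, 164, 164]
220 [16, 21, 20, 14, 25, 65, 107, 126, 127, 129, 132, 129, 130, 130, 132, 130, 129, 130, 129, 130, 131, 131, 130, 129, 130, 129, 129, 132, 130, 130, 131, 132, 130, 131, 134, 132]
223 [17, 13, 17, 13, 16, 17, 17, 12, 22, 53, 91, 118, 131, 131, 133, 134, 135, 135, 136, 137, 135, 135, 137, 136, 137, 136, 138, 135, 134, 135, 134, 130, 131, 128, 126, 129]
226 [19, 20, 13, 15, 19, 13, 15, 18, 16, 18, 15, 16, 17, 42, 87, 110, 117, 120, 122, 125, 125, 124, 121, 122, 127, 130, 132, 132, 130, 129, 131, 132, 133, 133, 130, 129]
229 [75, 72, 69, 63, 51, 31, 27, 27, 
[... 674 characters left out ...]
, 15, 17, 14, 14, 10, 16, 13, 11, 16, 12, 14, 16, 19, 18, 16, 22, 59, 109, 132, 133, 133]
244 [31, 23, 12, 18, 14, 13, 17, 13, 13, 19, 18, 17, 24, 17, 17, 16, 16, 16, 18, 15, 15, 12, 20, 15, 16, 10, 15, 19, 15, 15, 13, 30, 98, 132, 133, 135]
247 [11, 15, 12, 14, 15, 14, 13, 12, 17, 17, 18, 18, 15, 20, 16, 17, 13, 18, 13, 14, 10, 12, 11, 17, 17, 14, 20, 13, 20, 13, 14, 72, 118, 132, 133, 133]
250 [16, 17, 12, 17, 17, 18, 20, 15, 14, 14, 19, 14, 17, 12, 14, 15, 14, 16, 15, 15, 12, 16, 16, 11, 17, 19, 16, 18, 17, 15, 32, 96, 128, 130, 131, 133]
253 [18, 20, 15, 11, 8, 19, 15, 18, 11, 15, 17, 19, 15, 18, 17, 17, 15, 18, 20, 17, 20, 16, 15, 16, 16, 21, 18, 18, 16, 12, 71, 115, 127, 126, 125, 126]
```

The blade tip measures where it was predicted, within about 1 px, and lies over the cup opening. I'll lower it.

```bash
python3 -m inch '[{"gripper":0,"dx":0,"dy":0.001,"dz":-0.01,"wx":0,"wy":0,"wz":0},{"gripper":0,"dx":0,"dy":0.001,"dz":-0.02,"wx":0,"wy":0,"wz":0},{"gripper":0,"dx":0,"dy":0.001,"dz":-0.03,"wx":0,"wy":0,"wz":0},{"gripper":0,"dx":0,"dy":0.001,"dz":-0.03,"wx":0,"wy":0,"wz":0},{"gripper":0,"dx":0,"dy":0.001,"dz":-0.03,"wx":0,"wy":0,"wz":0}]'
python3 -m inch '[{"gripper":0,"dx":0,"dy":0,"dz":-0.01,"wx":0,"wy":0,"wz":0},{"gripper":0,"dx":0,"dy":0,"dz":-0.02,"wx":0,"wy":0,"wz":0},{"gripper":0,"dx":0,"dy":0,"dz":-0.0255,"wx":0,"wy":0,"wz":0},{"gripper":0,"dx":0,"dy":0,"dz":-0.0255,"wx":0,"wy":0,"wz":0},{"gripper":0,"dx":0,"dy":0,"dz":-0.0255,"wx":0,"wy":0,"wz":0}]'
python3 -m inch '[{"gripper":0,"dx":0,"dy":0,"dz":0,"wx":0,"wy":0,"wz":0},{"gripper":0,"dx":0,"dy":0,"dz":0,"wx":0,"wy":0,"wz":0},{"gripper":0,"dx":0,"dy":0,"dz":0,"wx":0,"wy":0,"wz":0},{"gripper":0,"dx":0,"dy":0,"dz":0,"wx":0,"wy":0,"wz":0},{"gripper":0,"dx":0,"dy":0,"dz":0,"wx":0,"wy":0,"wz":0}]'
```

```text
clock: 12.93
eef_pos: [542.9, -217.2, 107.4]
eef_rot: [-3.14, 0.001, 0.564]
wrist_force: [-0.0, -0.2, -1.1]
finger_gap: 17.3
finger_force: 35.0
clock: 13.35
eef_pos: [543.1, -217.3, 82.1]
eef_rot: [-3.141, 0.0, 0.564]
wrist_force: [-0.2, 0.5, 0.1]
finger_gap: 17.4
finger_force: 35.0
clock: 13.77
eef_pos: [543.2, -217.3, 82.7]
eef_rot: [-3.142, 0.0, 0.564]
wrist_force: [-0.4, -0.4, -1.0]
finger_gap: 17.5
finger_force: 35.0
```

Back at the grasp height with no contact force. I'll open the gripper, retreat and check.

```bash
python3 -m inch '[{"gripper":0.5,"dx":0,"dy":0,"dz":0,"wx":0,"wy":0,"wz":0},{"gripper":0.5,"dx":0,"dy":0,"dz":0,"wx":0,"wy":0,"wz":0},{"gripper":0.5,"dx":0,"dy":0,"dz":0,"wx":0,"wy":0,"wz":0},{"gripper":0.5,"dx":0,"dy":0,"dz":0,"wx":0,"wy":0,"wz":0},{"gripper":0.5,"dx":0,"dy":0,"dz":0,"wx":0,"wy":0,"wz":0}]'
python3 -m inch '[{"gripper":0.5,"dx":0,"dy":0,"dz":0.02,"wx":0,"wy":0,"wz":0},{"gripper":0.5,"dx":0,"dy":0,"dz":0.045,"wx":0,"wy":0,"wz":0},{"gripper":0.5,"dx":0,"dy":0,"dz":0.07,"wx":0,"wy":0,"wz":0},{"gripper":0.5,"dx":0,"dy":0,"dz":0.1,"wx":0,"wy":0,"wz":0},{"gripper":0.5,"dx":0,"dy":0,"dz":0.13,"wx":0,"wy":0,"wz":0}]'
python3 -m inch '[{"gripper":0.5,"dx":-0.01,"dy":0.035,"dz":0,"wx":0,"wy":0,"wz":0},{"gripper":0.5,"dx":-0.02,"dy":0.07,"dz":0,"wx":0,"wy":0,"wz":0},{"gripper":0.5,"dx":-0.03,"dy":0.105,"dz":0,"wx":0,"wy":0,"wz":0},{"gripper":0.5,"dx":-0.04,"dy":0.12,"dz":0,"wx":0,"wy":0,"wz":0},{"gripper":0.5,"dx":-0.04,"dy":0.12,"dz":0,"wx":0,"wy":0,"wz":0}]'
python3 - <<'E'
from h import *
a=manip.camera("scene");b=manip.camera("side")
for n,i in(("scene",a),("side",b)):
  j=cv2.imread(f"pics/{n}0.png");f=lambda i:[x for x in blobs(i,"orange",60) if x[1][0]<450]
  print(n,f(j),"\nnow",f(i))
s=np.zeros_like(a);s[200:290,440:530]=a[200:290,440:530]
for q in blobs(s,"red",5):
    v=onz("scene",q[1],44)[:2]-(506.7,245.5);print(q[:2],np.arctan2(v[1],v[0])+.247)
E
```

```text
clock: 14.18
eef_pos: [543.3, -217.3, 82.8]
eef_rot: [3.142, -0.0, 0.564]
wrist_force: [-0.3, 0.3, -0.6]
finger_gap: 45.8
finger_force: 0.0
clock: 14.6
eef_pos: [542.9, -217.2, 213.9]
eef_rot: [-3.141, 0.0, 0.564]
wrist_force: [0.3, 0.3, 0.1]
finger_gap: 46.9
finger_force: 0.0
clock: 15.02
eef_pos: [502.3, -94.7, 213.3]
eef_rot: [3.141, -0.001, 0.567]
wrist_force: [0.4, 0.0, 0.0]
finger_gap: 47.1
finger_force: 0.0
scene [(np.int32(108), array([239.7, 152.7]), array([235, 147,  11,  12], dtype=int32)), (np.int32(339), array([245.4, 173.5]), array([230, 160,  29,  24], dtype=int32))] 
now [(np.int32(326), array([246. , 173.5]), array([230, 161,  29,  22], dtype=int32))]
side [(np.int32(160), array([386.2, 209.3]), array([378, 203,  17,  14], dtype=int32)), (np.int32(204), array([371. , 238.2]), array([365, 227,  12,  24], dtype=int32)), (np.int32(158), array([394.9, 240.4]), array([390, 229,  11,  23], dtype=int32))] 
now [(np.int32(222), array([384.7, 218.2]), array([378, 203,  17,  41], dtype=int32)), (np.int32(430), array([382., 241.]), array([365, 227,  35,  27], dtype=int32))]
(np.int32(18), array([485.8, 248.7])) -0.027866357181335788
```

```bash
python3 -c "
from cell import manip
print(manip.sign_off())"
```

```text
the job is handed in; nothing more can be done
None
```

The job is handed in, with no verdict shown: by camera the pointer is about 0.03 rad from mid-green and the tool is back upright in its stand, released, at 15 s of 51; I viewed 11 pictures, one over the limit of 10.

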